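# Rake clay drying bricks into an even layer under the heater

### The arm

A 7-joint arm with a two-finger parallel gripper is mounted at the origin on the work surface. World frame = base frame: x ahead of the robot, y to its left, z up, the work surface at z = 0. Lengths are in m, angles in rad, forces in N, time in s.
With the tool pointing down it reaches from about 0.4 to 0.85 m from the base axis. Payload 4.5 kg.
Tool frame: the origin (TCP) lies on the centre line of the jaws, within the pads' length; the fingertips stand 17 mm ahead of it and the grasp point (between the pads) lies 2 mm behind it (r.tip_reach is the distance from the TCP to the fingertips, in m); z points along the fingers, y is the line along which they close (so a half turn about z gives the same grasp; the last joint's range is limited). The gripper opens to 88 mm and grips with 3 to 60 N. Pads are 18 mm wide; open, the fingers measure 123 mm over their backs; the gripper's body (75 mm by 187 mm) begins 45 mm behind the grasp point.
Start: joints at [1.25, 0.689, -0.195, 1.565, 0.157, 0.902, -0.215], TCP at [0.217, -0.586, 0.256] pointing down, gripper open.
Joint ranges: [-3.01, 3.01], [-0.46, 2.08], [-1.47, 1.51], [0.13, 2.56], [-1, 4.14], [0.04, 2.09], [-2.66, 2.66]. Speed limits (rad/s): [2.57, 2.57, 3.14, 3.14, 3.14, 3.14, 3.14].

### API

Orientations are given as a unit quaternion [x, y, z, w].
In Python, from plant import r gives the robot as it stands.
- The arm moves only by the tool step_arm, never from a script. Its argument "steps" is a list of rows, each a list of 7 numbers: the shift along the tool's x, y, z in cm, then the turn, a rotation vector about the tool's x, y, z in degrees, then the gripper's target within -1 to 1 (shut at 1, half-way at 0, fully open at -1). A call has 1 to 8 rows; each row shifts and turns the commanded pose from where the row before left it, along the tool's axes as they then stand; what a row does not reach is not made up. A row lasts 1/8 s, in which the tool goes at most 62.5 mm and 10.7 degrees, less where a joint would pass 70% of its speed; a pose out of reach is approached as far as the arm can. A call with a gripper value outside its range is refused whole. The fingers move at their own pace and stop on an object; "force" is the grip in N (left out, the last holds). Time passes only in rows, so rows that do not move let the fingers close. It gives the time, the measured TCP pose, the force, the opening and the grip force at its end, in the units of the state.
- r.get_state(): the state, without advancing time (a new reading comes with each control period).
- r.snapshot(name): name is "side" or "top"; returns a dict with "pixels" (384x512x3 uint8, red, green, blue), "fx", "fy", "cx", "cy" (pixels), "cam_to_world" (4x4, takes a point from camera to world coordinates). Camera axes: x right, y down, z forward; pixel columns grow to the right and rows downward; lengths in m; the calibration is good to about 2 mm. A picture is of the moment at which its call begins. There is no depth.
- r.finish_job(): hands the job in; it is judged then, once.
The state is a dict: "clock": time; "q": joint angles; "qd": joint speeds; "joint_torque": joint torques, N m; "tool_pos": TCP position; "eef_rot": TCP orientation; "contact_force": force on the tool from outside, world axes, zero at the start; "moment": the same for the moment, N m; "opening": opening from 0.0 (shut) to 1.0 (fully open); "finger_force": force on a finger pad.
Only numpy, scipy, OpenCV 4.12 (cv2) and the standard library are available. Lean on these libraries where they do the work, as an engineer would, in place of code of your own. Each camera call takes 0.05 s, during which the arm holds its last target. There are 200 camera calls.

### The job

Take the small rake from its rest and, touching the bricks with the rake only, rake the piled clay bricks out over the drying tray into one even layer: two bricks in each of the three marked bands, all lying on the tray floor with none on top of another. Then set the rake back in its rest as you found it; do not bump the heater bridge or disturb the bottle, cap and dish.

Things in the scene. Friction and masses are not known exactly. Their poses are not given: they have to be found in the camera images.
- tray: fixed metal drying tray, the bed. Inner floor 180 mm (x, away from the robot) by 190 mm (y). Origin under its centre on the bench; floor top 4 mm above it, walls 4 mm thick with rim 19 mm above it. Two blue lines across the floor at x = -30 and +30 mm mark three equal bands: near, middle, far, each 60 mm deep.
- heater: fixed white infrared heater bar, 50 mm (x) by 230 mm (y), over the tray's far half: lower side 198 mm, top 230 mm above the bench, on two posts 18 x 12 mm at y = -109 and +109 mm, just outside the tray walls. Origin on the bench under the bar's centre, axes parallel to the tray's. Not to be bumped.
- rake: loose rake, 90 g. Origin mid-head at the tine tips; z up in use and in the rest. Tines 25 mm long, row 34 mm wide (y), 5 mm thick; crossbar 7 mm thick, 24-34 mm up; pushes to +x and -x. Handle starts 28 mm above the origin, leans 40 deg from vertical to -x (direction -0.643, 0, 0.766), 14 mm wide (y), 10 thick; blue grip 16 mm wide, 14 thick, 95 to 150 mm along it (its end).
- rest: fixed white rest, axes as the parked rake's; origin on the bench under its pocket. Base plate x -100 to +20 mm, 70 mm wide, 6 high; pocket with 8 mm kerbs round the tines (4 mm play in x, 5 in y); saddle with two cheeks under the handle 68 to 84 mm along it (3 mm play a side, cheeks 30 mm apart outside). The rake lifts straight up out of it and is lowered straight down into it.
- rest_seat (a point): point on the rest's base plate, 6 mm above the bench, where the rake's origin lies when it is parked
- bottle: white bottle with black cap, bystander, 72 mm across, 130 mm tall, origin at its underside
- cap: loose black screw cap lying open side up, bystander, 54 mm across, 18 mm high, origin at its underside
- dish: small steel weighing dish, bystander, 64 mm across, 24 mm high, origin at its underside
- brick1: terracotta-coloured perforated clay drying brick, 26 x 26 x 24 mm (24 along its z), 21 to 42 g, origin at its centre. At the start four bricks lie in a row across one band of the tray (about 42 mm apart along the tray's y) and two more sit on top of two of these.
- brick2: terracotta-coloured perforated clay drying brick, 26 x 26 x 24 mm (24 along its z), 21 to 42 g, origin at its centre. At the start four bricks lie in a row across one band of the tray (about 42 mm apart along the tray's y) and two more sit on top of two of these.
- brick3: terracotta-coloured perforated clay drying brick, 26 x 26 x 24 mm (24 along its z), 21 to 42 g, origin at its centre. At the start four bricks lie in a row across one band of the tray (about 42 mm apart along the tray's y) and two more sit on top of two of these.
- brick4: terracotta-coloured perforated clay drying brick, 26 x 26 x 24 mm (24 along its z), 21 to 42 g, origin at its centre. At the start four bricks lie in a row across one band of the tray (about 42 mm apart along the tray's y) and two more sit on top of two of these.
- brick5: terracotta-coloured perforated clay drying brick, 26 x 26 x 24 mm (24 along its z), 21 to 42 g, origin at its centre. At the start four bricks lie in a row across one band of the tray (about 42 mm apart along the tray's y) and two more sit on top of two of these.
- brick6: terracotta-coloured perforated clay drying brick, 26 x 26 x 24 mm (24 along its z), 21 to 42 g, origin at its centre. At the start four bricks lie in a row across one band of the tray (about 42 mm apart along the tray's y) and two more sit on top of two of these.
Mind the look-alikes: they are no part of the job. What is shaped like the rake but turquoise or yellow is not meant.

How it is judged:
By the outcome, as a careful person would: the job done as asked, in the order asked, and still so for the second after the job is handed in, with the robot touching nothing.
It also fails if it takes over 69 s, if anything falls off the work surface, if the arm or the gripper's body presses on something with over 40 N, if the wrist force passes 120 N, or if a joint passes its speed limit or range.

## Working session

There is one attempt and no reset: what is moved stays moved. The work goes in short steps, Python scripts to look and compute and a tool call to move; the robot and the scene stay as the last step left them, time stands still between calls to the robot, and variables do not carry over. Pictures are saved under pics/ and viewed, at most 10 in all, crops included, and the job is handed in when it is done.

Besides the shell and the picture viewer there is one more tool, called after "Call:" in YAML: its name, and indented under it one key for each argument. step_arm: Moves the arm, as the interface text tells. Its arguments: {"type":"object","properties":{"steps":{"type":"array","items":{"type":"array","items":{"type":"number"}}},"force":{"type":"number"}},"required":["steps"]}

```bash
mkdir -p pics; ls
python3 - <<'E'
from plant import r
import cv2,numpy as np
for n in("top","side"):
    s=r.snapshot(n); cv2.imwrite(f"pics/{n}0.png",s["pixels"][:,:,::-1]); print(n,s["fx"],s["fy"],s["cx"],s["cy"]);print(np.round(s["cam_to_world"],4).tolist())
s=r.get_state();print(s)
E
```

```text
pics
top 409.020064895215 409.020064895215 255.74846362367302 192.33597668187198
[[-0.0101, -0.9987, 0.0496, 0.5533], [-0.9994, 0.0117, 0.0319, 0.0809], [-0.0324, -0.0492, -0.9983, 1.0639], [0.0, 0.0, 0.0, 1.0]]
side 487.36955861567657 487.36955861567657 246.76993774563186 196.26129234404445
[[-0.8897, -0.342, 0.3024, 0.2493], [-0.4564, 0.6825, -0.5709, 0.7913], [-0.0112, -0.6459, -0.7633, 0.9874], [0.0, 0.0, 0.0, 1.0]]
{'clock': 0.1, 'q': array([ 1.24981369,  0.6898739 , -0.19451558,  1.56619584,  0.15730848,
        0.90250109, -0.21509073]), 'qd': array([ 0.00051195, -0.00181307,  0.00016909, -0.00369608, -0.00279896,
       -0.00095566, -0.00113491]), 'joint_torque': array([-3.33886390e-03, -5.28502500e+01, -1.27138764e+00, -1.53838688e+01,
       -5.24582807e-02,  1.98286754e-03,  5.81382051e-05]), 'tool_pos': array([ 0.2168949 , -0.58560796,  0.25501823]), 'eef_rot': array([ 9.84299836e-01,  1.76502697e-01, -2.01847739e-04, -7.67541922e-04]), 'contact_force': array([ 0.14049681, -0.55357732, -0.9971269 ]), 'moment': array([-0.00365485,  0.06199974, -0.01232402]), 'finger_force': 0.0, 'opening': 1.0004340615970408}
```

View pics/top0.png

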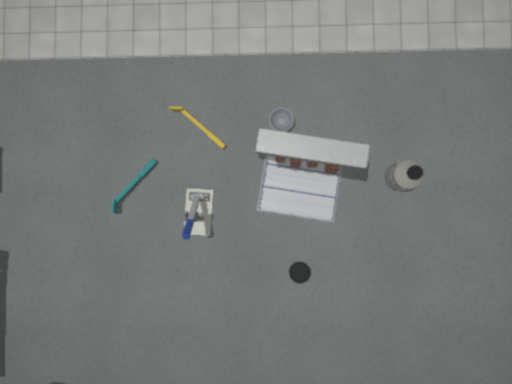

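View pics/side0.png

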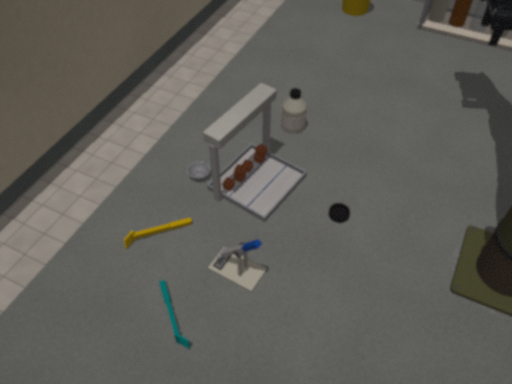

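The top view shows the tray around (300,190), with the bricks in the far band partly under the heater at (315,148). The rake and rest are at (198,212), the cap is at (300,272), the dish at (282,120) and the bottle at (405,175). The turquoise and yellow decoys are to the left. Next I'll zoom in.

```bash
cat > h.py <<'E'
import cv2,numpy as np
from plant import r
def snap(n):
    s=r.snapshot(n); s["T"]=np.array(s["cam_to_world"]); return s
def ray(s,u,v):
    d=s["T"][:3,:3]@np.array([(u-s["cx"])/s["fx"],(v-s["cy"])/s["fy"],1]); return s["T"][:3,3],d/np.linalg.norm(d)
def pt(s,u,v,z):
    o,d=ray(s,u,v); return o+d*(z-o[2])/d[2]
def proj(s,p):
    c=s["T"][:3,:3].T@(np.array(p)-s["T"][:3,3]); return s["fx"]*c[0]/c[2]+s["cx"],s["fy"]*c[1]/c[2]+s["cy"]
def two(s1,p1,s2,p2):
    o1,d1=ray(s1,*p1);o2,d2=ray(s2,*p2)
    t=np.linalg.lstsq(np.c_[d1,-d2],o2-o1,rcond=None)[0]
    a,b=o1+t[0]*d1,o2+t[1]*d2; return (a+b)/2,np.linalg.norm(a-b)
def crop(s,x,y,w,h,k,f):
    cv2.imwrite(f,cv2.resize(s["pixels"][y:y+h,x:x+w,::-1],None,fx=k,fy=k,interpolation=cv2.INTER_CUBIC))
E
python3 - <<'E'
from h import *
a=snap("top");b=snap("side")
A=cv2.resize(a["pixels"][180:245,175:225,::-1],None,fx=6,fy=6,interpolation=cv2.INTER_CUBIC)
B=cv2.resize(a["pixels"][125:225,250:375,::-1],None,fx=4,fy=4,interpolation=cv2.INTER_CUBIC)
im=np.zeros((400,800,3),np.uint8);im[:390,:300]=A;im[:400,300:800]=B
cv2.imwrite("pics/topz.png",im)
A=cv2.resize(b["pixels"][230:295,200:275,::-1],None,fx=5,fy=5,interpolation=cv2.INTER_CUBIC)
B=cv2.resize(b["pixels"][80:220,200:310,::-1],None,fx=3.8,fy=3.8,interpolation=cv2.INTER_CUBIC)
im=np.zeros((540,800,3),np.uint8);im[:325,:375]=A;im[:B.shape[0],380:380+B.shape[1]]=B
cv2.imwrite("pics/sidez.png",im)
E
```

```text
(no output)
```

View pics/topz.png

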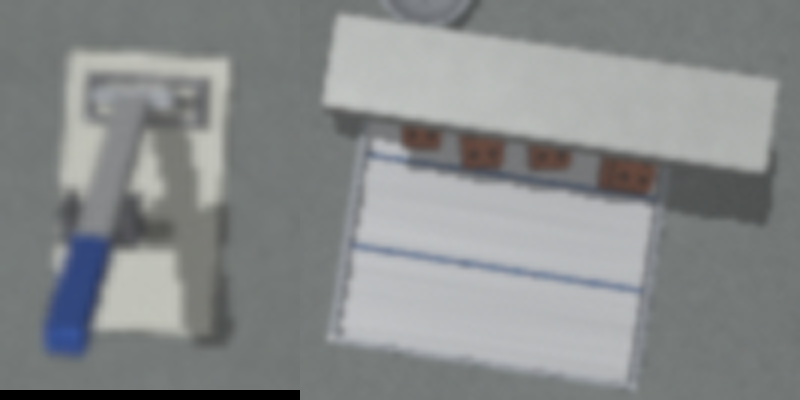

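View pics/sidez.png

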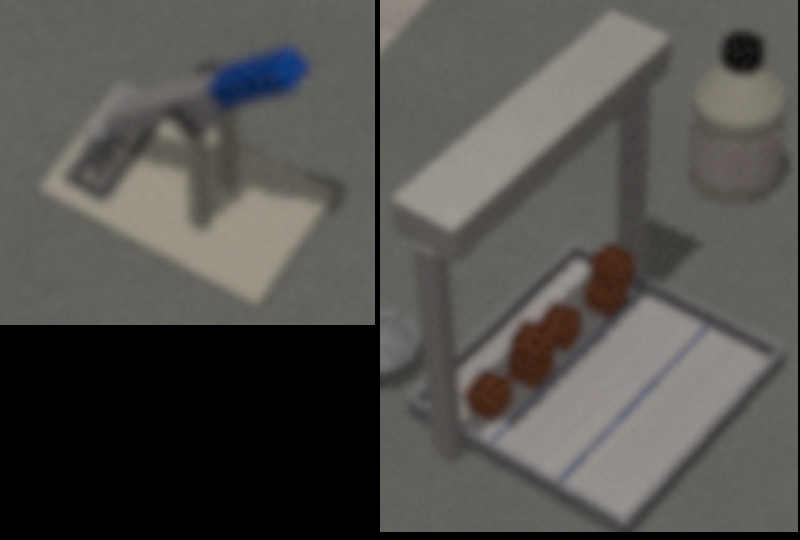

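The top crop shows the tray lines, from full-frame (267,164) to (339,175) and from (263,186) to (335,197), with four columns of bricks just beyond the far line. In the side crop the stacks are the second column from the left (+y side) and the rightmost one (-y side). The rake's blue grip end is near crop pixel (65,350), and the rest plate corners are clear.

Run:
```python
from h import *
a=snap("top");b=snap("side")
np.set_printoptions(precision=4,suppress=True)
t=lambda c,r_:(250+(c-300+.5)/4-.5,125+(r_+.5)/4-.5)
q=lambda c,r_:(175+(c+.5)/6-.5,180+(r_+.5)/6-.5)
sq=lambda c,r_:(200+(c+.5)/5-.5,230+(r_+.5)/5-.5)
sb=lambda c,r_:(200+(c-380+.5)/3.8-.5,80+(r_+.5)/3.8-.5)
L=[[pt(a,*t(*p),.004) for p in l] for l in([(368,155),(655,199)],[(353,246),(641,290)])]
for l in L: d=l[0]-l[1]; print("line",l, np.linalg.norm(d), "yaw",np.degrees(np.arctan2(-d[0],d[1])))
print("tray centre",np.mean(L,axis=(0,1)), "band gap",np.mean(L[0],0)-np.mean(L[1],0))
print("near rim corners",[pt(a,*t(*p),.019) for p in[(328,340),(635,388)]])
print("heater top near",[pt(a,*t(*p),.23) for p in[(323,107),(768,172),(778,82),(338,14)]])
P=[pt(a,*q(*p),.006) for p in[(68,51),(230,59),(57,329),(214,340)]];print("rest top",P)
P=[pt(b,*sq(*p),.006) for p in[(122,82),(40,185),(258,303),(328,205)]];print("rest side",P)
# grip: blue mask in both
def blue(s,x,y,w,h):
    hsv=cv2.cvtColor(s["pixels"],cv2.COLOR_RGB2HSV);m=np.zeros(hsv.shape[:2],np.uint8)
    m[y:y+h,x:x+w]=cv2.inRange(hsv,(105,130,50),(130,255,255))[y:y+h,x:x+w]
    v,u=np.nonzero(m); return (u.mean(),v.mean()),len(u),cv2.minAreaRect(np.c_[u,v].astype(np.float32))
A=blue(a,175,180,50,65);B=blue(b,200,230,75,65);print(A,B);print("grip",two(a,A[0],b,B[0]))
# bricks side
for n,z,p in[("b1",.016,(489,396)),("b2lo",.016,(531,367)),("b2hi",.04,(531,343)),("b3",.016,(562,325)),("b4hi",.04,(612,265)),("b4lo",.016,(606,293))]: print(n,pt(b,*sb(*p),z))
```

```text
line [array([0.6811, 0.0857, 0.004 ]), array([ 0.6499, -0.0993,  0.004 ])] 0.18763164469293267 yaw -9.561119436755702
line [array([0.6219, 0.0961, 0.004 ]), array([ 0.5912, -0.0891,  0.004 ])] 0.18781286537014222 yaw -9.402856070238567
tray centre [ 0.636  -0.0016  0.004 ] band gap [ 0.059  -0.0103  0.    ]
near rim corners [array([0.561 , 0.1125, 0.019 ]), array([ 0.5286, -0.0817,  0.019 ])]
heater top near [array([0.6789, 0.1075, 0.23  ]), array([ 0.6423, -0.1181,  0.23  ]), array([ 0.6882, -0.1243,  0.23  ]), array([0.7269, 0.0993, 0.23  ])]
rest top [array([0.6191, 0.2968, 0.006 ]), array([0.6147, 0.2261, 0.006 ]), array([0.4988, 0.3017, 0.006 ]), array([0.4935, 0.2336, 0.006 ])]
rest side [array([0.6153, 0.223 , 0.006 ]), array([0.6216, 0.2916, 0.006 ]), array([0.5017, 0.3012, 0.006 ]), array([0.4958, 0.2405, 0.006 ])]
((np.float64(187.1505376344086), np.float64(229.05376344086022)), 93, ((187.1095428466797, 228.5252685546875), (5.546535015106201, 18.363527297973633), 12.994616508483887)) ((np.float64(251.25409836065575), np.float64(244.94262295081967)), 122, ((251.3490447998047, 244.97171020507812), (7.005387783050537, 18.268951416015625), 74.05460357666016))
grip (array([0.5176, 0.2682, 0.133 ]), np.float64(0.00021317497827098405))
b1 [0.698  0.0483 0.016 ]
b2lo [0.6845 0.0106 0.016 ]
b2hi [0.6844 0.0096 0.04  ]
b3 [ 0.6836 -0.0361  0.016 ]
b4hi [ 0.6679 -0.0859  0.04  ]
b4lo [ 0.6695 -0.0797  0.016 ]
```

```bash
cat >> h.py <<'E'
from scipy.spatial.transform import Rotation as R, Slerp
SEAT=np.array([.5976,.2612,.006]); RY=-4.5; TC=np.array([.636,-.0016,0]); TY=-9.5
def Rz(d): return R.from_euler('z',d,degrees=True)
def toolrot(yaw,tilt):
    f=Rz(yaw).apply([1,0,0]);y=Rz(yaw).apply([0,1,0]);t=np.radians(tilt)
    z=np.sin(t)*f-np.cos(t)*np.array([0,0,1]);return R.from_matrix(np.c_[np.cross(y,z),y,z])
def rakegrip(o,yaw,tilt,s=.125):  # TCP pose for a rake origin o
    q=toolrot(yaw,tilt); g=np.array(o)+[0,0,.028]+s*Rz(yaw).apply([-.643,0,.766]); return g+q.apply([0,0,.002]),q
def tray(x,y,z): return TC+Rz(TY).apply([x,y,z])
def intray(p): return Rz(-TY).apply(np.array(p)-TC)
def rows(p,q,n,grip,p0=None,q0=None,z=1):
    st=r.get_state(); p0=st["tool_pos"] if p0 is None else p0; q0=R.from_quat(st["eef_rot"]) if q0 is None else q0
    S=Slerp([0,1],R.concatenate([q0,q])); out=[]
    for i in range(n):
        a,b=S(i/n),S((i+1)/n); d=a.inv().apply((p-p0)/n)*100; w=np.degrees((a.inv()*b).as_rotvec())
        out.append([round(float(v),2) for v in d]+[round(float(v),1) for v in w]+[grip])
    print(str(out).replace(" ","")); return p,q
E
python3 - <<'E'
from h import *
q=toolrot(RY,35); g,_=rakegrip(SEAT,RY,35); print(g)
v=np.array([.48,-.12,.36]); q1=Slerp([0,1],R.concatenate([R.from_quat(r.get_state()["eef_rot"]),q]))(.5)
a,b=rows(v,q1,8,-1); pre=g-q.apply([0,0,.08]); print(pre)
a,b=rows(pre,q,8,-1,a,b)
# brick edges from top view
a=snap("top");t=lambda c,r_:(250+(c-300+.5)/4-.5,125+(r_+.5)/4-.5)
for n,z,c,rr in[("A",.028,421,151),("B",.052,482,170),("C",.028,549,170),("D",.052,629,193)]: print(n,intray(pt(a,*t(c,rr),z)),intray(pt(a,*t(c,rr),.005)))
for n,c in(("A",(402,440)),("B",(460,503)),("C",(528,570)),("D",(599,656))): print(n,[intray(pt(a,*t(k,150),.028 if n in"AC" else .052))[1] for k in c])
E
```

```text
[0.51861639 0.26741615 0.1281117 ]
[[5.11,-4.32,-1.3,-2.9,-0.6,-9.3,-1],[5.71,-3.37,-1.56,-2.9,-0.6,-9.3,-1],[6.16,-2.31,-1.78,-2.9,-0.6,-9.3,-1],[6.42,-1.2,-1.94,-2.9,-0.6,-9.3,-1],[6.5,-0.04,-2.04,-2.9,-0.6,-9.3,-1],[6.39,1.11,-2.09,-2.9,-0.6,-9.3,-1],[6.09,2.23,-2.07,-2.9,-0.6,-9.3,-1],[5.62,3.29,-2.0,-2.9,-0.6,-9.3,-1]]
[0.47287172 0.27101633 0.19364386]
[[5.28,0.06,0.6,-2.9,-0.6,-9.3,-1],[5.21,0.88,0.57,-2.9,-0.6,-9.3,-1],[5.01,1.69,0.57,-2.9,-0.6,-9.3,-1],[4.68,2.44,0.62,-2.9,-0.6,-9.3,-1],[4.23,3.13,0.72,-2.9,-0.6,-9.3,-1],[3.68,3.74,0.85,-2.9,-0.6,-9.3,-1],[3.04,4.23,1.01,-2.9,-0.6,-9.3,-1],[2.34,4.61,1.21,-2.9,-0.6,-9.3,-1]]
A [0.03481262 0.06010482 0.028     ] [0.03769916 0.05993476 0.005     ]
B [0.02581269 0.02117843 0.052     ] [0.03143316 0.01901461 0.005     ]
C [ 0.0350936  -0.02176267  0.028     ] [ 0.03798638 -0.02375046  0.005     ]
D [ 0.02542555 -0.07042471  0.052     ] [ 0.03102803 -0.07684331  0.005     ]
A [np.float64(0.07212302205359818), np.float64(0.048289936518473915)]
B [np.float64(0.03650215214854603), np.float64(0.010221279855823082)]
C [np.float64(-0.006764394149324633), np.float64(-0.03297255838369042)]
D [np.float64(-0.04829059179523447), np.float64(-0.08292674401669958)]
```

Call:
step_arm:
  steps:
    - [4.5, -3.8, -1.8, -2.9, -0.6, -9.3, -1]
    - [5.0, -3.0, -2.0, -2.9, -0.6, -9.3, -1]
    - [5.4, -2.1, -2.0, -2.9, -0.6, -9.3, -1]
    - [5.6, -1.1, -2.0, -2.9, -0.6, -9.3, -1]
    - [5.6, 0, -2.0, -2.9, -0.6, -9.3, -1]
    - [5.5, 1.0, -2.0, -2.9, -0.6, -9.3, -1]
    - [5.3, 2.0, -2.0, -2.9, -0.6, -9.3, -1]
    - [5.0, 3.0, -2.0, -2.9, -0.6, -9.3, -1]

```text
clock: 1.35
tool_pos: [0.4464, -0.1737, 0.3781]
eef_rot: [0.656, 0.729, -0.005, 0.192]
contact_force: [0.8, -0.8, 0.1]
opening: 0.997
finger_force: 0.0
```

Run:
```python
from h import *
q=toolrot(RY,35); g,_=rakegrip(SEAT,RY,35)
s=r.get_state();print(s["tool_pos"],s["q"])
pre=g-q.apply([0,0,.08])+[0,0,.03]
rows(pre,q,16,-1)
```

```text
[ 0.4463769  -0.17371174  0.37809513] [ 0.50133116  0.23215112 -0.46779847  2.09097397  0.62045224  0.62888647
 -0.30410733]
[[2.92,0.31,0.22,-1.4,-0.3,-4.6,-1],[2.89,0.54,0.21,-1.4,-0.3,-4.6,-1],[2.84,0.76,0.21,-1.4,-0.3,-4.6,-1],[2.77,0.98,0.22,-1.4,-0.3,-4.6,-1],[2.68,1.2,0.23,-1.4,-0.3,-4.6,-1],[2.58,1.41,0.24,-1.4,-0.3,-4.6,-1],[2.46,1.6,0.27,-1.4,-0.3,-4.6,-1],[2.32,1.79,0.3,-1.4,-0.3,-4.6,-1],[2.17,1.97,0.33,-1.4,-0.3,-4.6,-1],[2.01,2.13,0.37,-1.4,-0.3,-4.6,-1],[1.83,2.27,0.41,-1.4,-0.3,-4.6,-1],[1.64,2.4,0.46,-1.4,-0.3,-4.6,-1],[1.45,2.51,0.52,-1.4,-0.3,-4.6,-1],[1.24,2.61,0.57,-1.4,-0.3,-4.6,-1],[1.03,2.69,0.63,-1.4,-0.3,-4.6,-1],[0.82,2.75,0.69,-1.4,-0.3,-4.6,-1]]
```

Call:
step_arm:
  steps:
    - [5.8, 0.85, 0.43, -2.8, -0.6, -9.2, -1]
    - [5.6, 1.75, 0.43, -2.8, -0.6, -9.2, -1]
    - [5.25, 2.6, 0.47, -2.8, -0.6, -9.2, -1]
    - [4.8, 3.4, 0.57, -2.8, -0.6, -9.2, -1]
    - [4.2, 4.1, 0.7, -2.8, -0.6, -9.2, -1]
    - [3.5, 4.7, 0.87, -2.8, -0.6, -9.2, -1]
    - [2.7, 5.1, 1.1, -2.8, -0.6, -9.2, -1]
    - [1.85, 5.4, 1.3, -2.8, -0.6, -9.2, -1]

```text
clock: 2.35
tool_pos: [0.4934, 0.2718, 0.23]
eef_rot: [0.044, 0.955, -0.011, 0.294]
contact_force: [-0.4, -0.3, -0.2]
opening: 1.001
finger_force: 0.0
```

Run:
```python
from h import *
q=toolrot(RY,35); g,_=rakegrip(SEAT,RY,35)
s=r.get_state();print(s["tool_pos"],s["q"],s["qd"])
pre=g-q.apply([0,0,.07])
p,qq=rows(pre,q,4,-1)
rows(g,q,5,-1,p,qq)
```

```text
[0.49336611 0.27182371 0.23000843] [-0.47114053  0.64492085 -0.57452641  2.20136069  1.62339811  0.81540564
 -0.87395741] [-0.57220783  0.54261895 -0.0439532  -0.43998441  0.38136262  0.26591098
  0.66102673]
[[0.93,-0.07,0.72,-0.1,-0.2,-0.2,-1],[0.93,-0.07,0.71,-0.1,-0.2,-0.2,-1],[0.93,-0.07,0.71,-0.1,-0.2,-0.2,-1],[0.94,-0.06,0.71,-0.1,-0.2,-0.2,-1]]
[[0.0,0.0,1.4,0.0,0.0,0.0,-1],[0.0,0.0,1.4,0.0,0.0,0.0,-1],[0.0,0.0,1.4,0.0,0.0,0.0,-1],[0.0,0.0,1.4,0.0,0.0,0.0,-1],[0.0,0.0,1.4,0.0,0.0,0.0,-1]]
```

Call:
step_arm:
  steps:
    - [0.9, 0, 0.7, 0, 0, 0, -1]
    - [0.9, 0, 0.7, 0, 0, 0, -1]
    - [0.9, 0, 0.7, 0, 0, 0, -1]
    - [0, 0, 0, 0, 0, 0, -1]
    - [0, 0, 0, 0, 0, 0, -1]

```text
clock: 2.98
tool_pos: [0.4832, 0.271, 0.1985]
eef_rot: [0.048, 0.955, -0.011, 0.294]
contact_force: [-0.1, -0.0, -0.5]
opening: 1.002
finger_force: 0.0
```

Run:
```python
from h import *
q=toolrot(RY,35); g,_=rakegrip(SEAT,RY,35)
s=r.get_state();print(s["tool_pos"],s["q"],g,(q.inv()*R.from_quat(s["eef_rot"])).as_rotvec(degrees=True))
p,qq=rows(g,q,1,-1)
a=snap("top");b=snap("side")
im=np.zeros((400,800,3),np.uint8)
im[:,:395]=cv2.resize(a["pixels"][175:254,150:229,::-1],(395,400),interpolation=cv2.INTER_CUBIC)
im[:,400:]=cv2.resize(b["pixels"][210:290,200:280,::-1],(400,400),interpolation=cv2.INTER_CUBIC)
cv2.imwrite("pics/grasp.png",im)
```

```text
[0.48320815 0.27102262 0.19846378] [-0.49168345  0.71078535 -0.57976577  2.24803808  1.7232512   0.85959327
 -1.01989442] [0.51861639 0.26741615 0.1281117 ] [0.3157076  0.75699977 1.10117387]
[[1.02,-0.06,7.82,-0.3,-0.8,-1.1,-1]]
```

View pics/grasp.png

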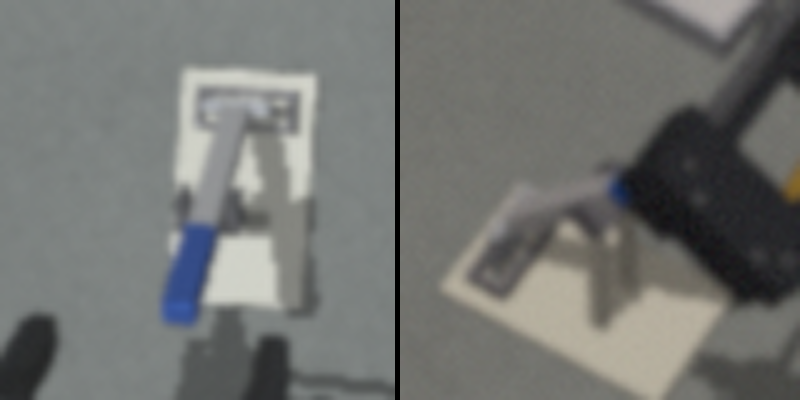

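The side crop shows the gripper coming up behind the blue grip at (620,190). In the top crop the fingers are less clear, so I'll project the TCP to check.

Run:
```python
from h import *
st=r.get_state();p=st["tool_pos"];q=R.from_quat(st["eef_rot"])
for n in("top","side"):
    s=snap(n);
    for d in([0,0,0],[0,.05,.0],[0,-.05,0],[0,0,-.1]): print(n,d,np.round(proj(s,p+q.apply(d)),1))
    cv2.imwrite("pics/g2%s.png"%n,s["pixels"][150:330,100:330,::-1].repeat(2,0).repeat(2,1) if n=="top" else s["pixels"][:,:,::-1])
```

```text
top [0, 0, 0] [179.7 246.5]
top [0, 0.05, 0.0] [156.3 244.4]
top [0, -0.05, 0] [203.1 248.6]
top [0, 0, -0.1] [167.7 279.6]
side [0, 0, 0] [265.9 233.6]
side [0, 0.05, 0.0] [252.5 251.2]
side [0, -0.05, 0] [278.6 216.9]
side [0, 0, -0.1] [293.4 220.1]
```

View pics/g2top.png

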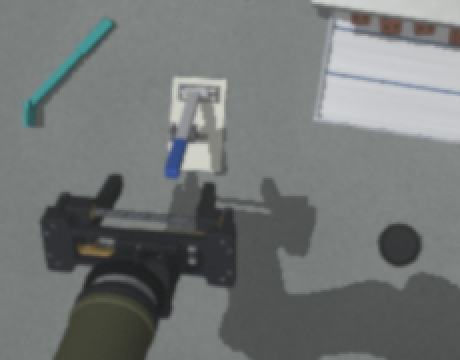

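The fingers straddle the grip line symmetrically at crop (115,185) and (208,190), midpoint about 181 px, which matches the projected TCP. I'll approach and close.

Call:
step_arm:
  steps:
    - [0.2, 0, 1.3, 0, -0.1, -0.2, -1]
    - [0.2, 0, 1.3, 0, -0.1, -0.2, -1]
    - [0.2, 0, 1.3, -0.1, -0.1, -0.2, -1]
    - [0.2, 0, 1.3, -0.1, -0.1, -0.2, -1]
    - [0.1, 0, 1.3, -0.1, -0.2, -0.2, -1]
    - [0.1, -0.1, 1.3, 0, -0.2, -0.1, -1]
    - [0, 0, 0, 0, 0, 0, -1]
    - [0, 0, 0, 0, 0, 0, -1]

```text
clock: 4.18
tool_pos: [0.5185, 0.267, 0.1282]
eef_rot: [0.037, 0.953, -0.012, 0.301]
contact_force: [-0.1, 0.3, -0.3]
opening: 1.0
finger_force: 0.0
```

Run:
```python
from h import *
g,q=rakegrip(SEAT,RY,35); rows(g,q,1,-1)
```

```text
[[-0.0,0.04,0.01,-0.0,0.0,0.0,-1]]
```

Call:
step_arm:
  steps:
    - [0, 0, 0, 0, 0, 0, 0.3]
    - [0, 0, 0, 0, 0, 0, 0.5]
    - [0, 0, 0, 0, 0, 0, 0.65]
    - [0, 0, 0, 0, 0, 0, 0.8]
    - [0, 0, 0, 0, 0, 0, 1]
    - [0, 0, 0, 0, 0, 0, 1]
    - [0, 0, 0, 0, 0, 0, 1]
    - [0, 0, 0, 0, 0, 0, 1]
  force: 50

```text
clock: 5.18
tool_pos: [0.5186, 0.2669, 0.1281]
eef_rot: [0.037, 0.953, -0.012, 0.301]
contact_force: [0.9, 0.2, -0.1]
opening: 0.181
finger_force: 50.0
```

```bash
cat >> h.py <<'E'
PARK=(np.array([.5186,.2669,.1281]),R.from_quat([.037,.953,-.012,.301]))
def at(x,y,z): return rakegrip(tray(x,y,z),TY,35)
def origin():
    st=r.get_state(); q=R.from_quat(st["eef_rot"]); return intray(st["tool_pos"]+(q*toolrot(TY,35).inv()).apply(tray(0,0,0)-at(0,0,0)[0])), (q*toolrot(TY,35).inv()).as_rotvec(degrees=True)
E
python3 - <<'E'
from h import *
p0,q0=PARK
u=p0+[0,0,.09]
a=rows(u,q0,6,1,p0,q0)
a=rows(*at(-.05,.021,.085),9,1,*a)
a=rows(*at(.076,.021,.064),6,1,*a)
E
```

```text
[[-0.86,-0.0,-1.23,0.0,0.0,0.0,1],[-0.86,-0.0,-1.23,0.0,0.0,0.0,1],[-0.86,-0.0,-1.23,0.0,0.0,0.0,1],[-0.86,-0.0,-1.23,0.0,0.0,0.0,1],[-0.86,-0.0,-1.23,0.0,0.0,0.0,1],[-0.86,-0.0,-1.23,0.0,0.0,0.0,1]]
[[-0.03,-2.51,0.17,0.3,0.0,0.5,1],[-0.05,-2.51,0.19,0.3,0.0,0.5,1],[-0.07,-2.51,0.2,0.3,0.0,0.5,1],[-0.09,-2.51,0.21,0.3,0.0,0.5,1],[-0.11,-2.51,0.23,0.3,0.0,0.5,1],[-0.13,-2.51,0.24,0.3,0.0,0.5,1],[-0.15,-2.5,0.26,0.3,0.0,0.5,1],[-0.17,-2.5,0.27,0.3,0.0,0.5,1],[-0.19,-2.5,0.28,0.3,0.0,0.5,1]]
[[-1.52,-0.0,1.49,0.0,0.0,0.0,1],[-1.52,-0.0,1.49,0.0,0.0,0.0,1],[-1.52,-0.0,1.49,0.0,0.0,0.0,1],[-1.52,-0.0,1.49,0.0,0.0,0.0,1],[-1.52,-0.0,1.49,0.0,0.0,0.0,1],[-1.52,-0.0,1.49,0.0,0.0,0.0,1]]
```

Call:
step_arm:
  steps:
    - [-0.4, 0, -0.6, 0, 0, 0, 1]
    - [-0.9, 0, -1.25, 0, 0, 0, 1]
    - [-0.9, 0, -1.25, 0, 0, 0, 1]
    - [-0.9, 0, -1.25, 0, 0, 0, 1]
    - [-0.9, 0, -1.25, 0, 0, 0, 1]
    - [-0.9, 0, -1.25, 0, 0, 0, 1]
    - [-0.3, 0, -0.5, 0, 0, 0, 1]

```text
clock: 6.05
tool_pos: [0.5191, 0.2671, 0.2194]
eef_rot: [0.037, 0.953, -0.012, 0.301]
contact_force: [0.6, -0.4, -0.7]
opening: 0.182
finger_force: 50.0
```

Call:
step_arm:
  steps:
    - [0, -2.8, 0.2, 0.3, 0, 0.6, 1]
    - [0, -2.8, 0.2, 0.3, 0, 0.6, 1]
    - [-0.1, -2.8, 0.2, 0.3, 0, 0.6, 1]
    - [-0.1, -2.8, 0.25, 0.3, 0, 0.6, 1]
    - [-0.15, -2.8, 0.25, 0.3, 0, 0.6, 1]
    - [-0.15, -2.8, 0.25, 0.3, 0, 0.6, 1]
    - [-0.2, -2.8, 0.3, 0.4, 0, 0.5, 1]
    - [-0.2, -2.8, 0.3, 0.4, 0, 0.5, 1]

```text
clock: 7.05
tool_pos: [0.5106, 0.0414, 0.206]
eef_rot: [0.082, 0.95, -0.022, 0.3]
contact_force: [1.2, -0.1, -0.5]
opening: 0.178
finger_force: 50.0
```

Call:
step_arm:
  steps:
    - [0, 0, 0, 0, 0, 0, 1]
    - [0, 0, 0, 0, 0, 0, 1]

```text
clock: 7.3
tool_pos: [0.5111, 0.0433, 0.2062]
eef_rot: [0.082, 0.95, -0.021, 0.3]
contact_force: [-0.5, 0.9, -0.7]
opening: 0.181
finger_force: 50.0
```

Run:
```python
from h import *
print(origin(),r.get_state()["finger_force"],r.get_state()["opening"])
a=rows(*at(-.04,.021,.075),1,1)
a=rows(*at(.076,.021,.064),6,1,*a)
a=rows(*at(.076,.021,.006),5,1,*a)
a=snap("top");b=snap("side")
im=np.zeros((480,800,3),np.uint8)
im[:400,:400]=cv2.resize(a["pixels"][130:230,250:350,::-1],(400,400),interpolation=cv2.INTER_CUBIC)
im[:480,400:]=cv2.resize(b["pixels"][110:230,190:290,::-1],(400,480),interpolation=cv2.INTER_CUBIC)
cv2.imwrite("pics/over.png",im)
o=at(0,0,0)
for n,s in(("top",a),("side",b)):
  for l in(0,.017,-.017): print(n,l,np.round(proj(s,tray(*(origin()[0]+[0,l,0]))),1))
```

```text
(array([-0.05141957,  0.02450633,  0.08411422]), array([ 0.52958284, -0.07216784, -0.19131662])) 49.97935390099883 0.18067977086843046
[[-0.41,-0.27,1.4,0.3,-0.0,-0.5,1]]
[[-1.48,-0.0,1.26,0.0,0.0,0.0,1],[-1.48,-0.0,1.26,0.0,0.0,0.0,1],[-1.48,-0.0,1.26,0.0,0.0,0.0,1],[-1.48,-0.0,1.26,0.0,0.0,0.0,1],[-1.48,-0.0,1.26,0.0,0.0,0.0,1],[-1.48,-0.0,1.26,0.0,0.0,0.0,1]]
[[0.67,0.0,0.95,0.0,0.0,0.0,1],[0.67,0.0,0.95,0.0,0.0,0.0,1],[0.67,0.0,0.95,0.0,0.0,0.0,1],[0.67,0.0,0.95,0.0,0.0,0.0,1],[0.67,0.0,0.95,0.0,0.0,0.0,1]]
top 0 [289.5 197.2]
top 0.017 [282.4 196.1]
top -0.017 [296.5 198.2]
side 0 [268.3 175.8]
side 0.017 [264.4 179.9]
side -0.017 [272.1 171.8]
```

View pics/over.png

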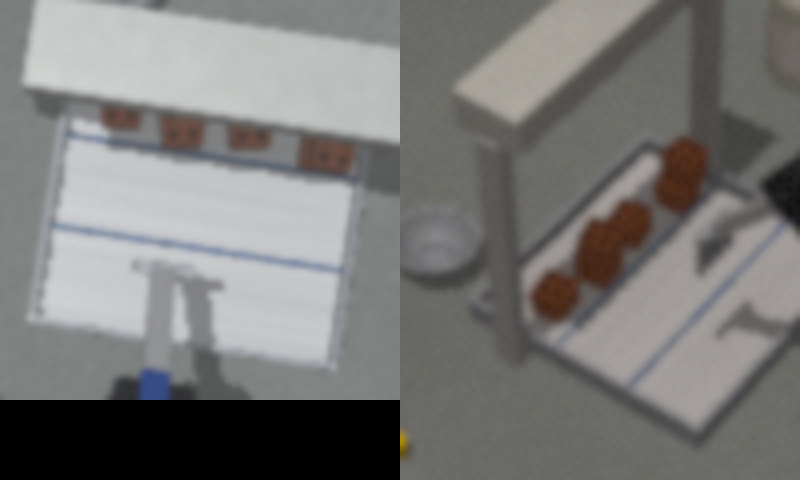

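The rake head (top crop 165,267) sits where predicted. It's lined up with the second column B, whose stack is at side crop (600,252). I'll insert it under the bar, above the stack, and then go down behind.

Call:
step_arm:
  steps:
    - [-0.4, -0.3, 1.4, 0.3, 0, -0.5, 1]
    - [-1.3, 0, 1.1, 0, 0, 0, 1]
    - [-1.5, 0, 1.3, 0, 0, 0, 1]
    - [-1.5, 0, 1.3, 0, 0, 0, 1]
    - [-1.5, 0, 1.3, 0, 0, 0, 1]
    - [-1.5, 0, 1.3, 0, 0, 0, 1]
    - [-1.5, 0, 1.2, 0, 0, 0, 1]
    - [0, 0, 0, 0, 0, 0, 1]

```text
clock: 8.4
tool_pos: [0.6365, 0.018, 0.1856]
eef_rot: [0.079, 0.95, -0.026, 0.3]
contact_force: [-0.4, -0.1, -1.6]
opening: 0.181
finger_force: 50.0
```

Run:
```python
from h import *
print(origin(),r.get_state()["contact_force"])
a=rows(*at(.076,.021,.006),6,1)
a=rows(*at(.006,.021,.006),6,1,*a)
```

```text
(array([0.07663784, 0.01915688, 0.06360797]), array([-0.08518213, -0.05443578, -0.0839533 ])) [-0.44875043 -0.13607032 -1.57481404]
[[0.56,0.03,0.78,-0.0,0.0,-0.0,1],[0.56,0.03,0.78,-0.0,0.0,-0.0,1],[0.56,0.03,0.78,-0.0,0.0,-0.0,1],[0.56,0.03,0.78,-0.0,0.0,-0.0,1],[0.56,0.03,0.78,-0.0,0.0,-0.0,1],[0.56,0.03,0.78,-0.0,0.0,-0.0,1]]
[[0.96,-0.0,-0.67,0.0,0.0,0.0,1],[0.96,-0.0,-0.67,0.0,0.0,0.0,1],[0.96,-0.0,-0.67,0.0,0.0,0.0,1],[0.96,-0.0,-0.67,0.0,0.0,0.0,1],[0.96,-0.0,-0.67,0.0,0.0,0.0,1],[0.96,-0.0,-0.67,0.0,0.0,0.0,1]]
```

Call:
step_arm:
  steps:
    - [0.6, 0, 0.8, 0, 0, 0, 1]
    - [0.6, 0, 0.8, 0, 0, 0, 1]
    - [0.6, 0, 0.8, 0, 0, 0, 1]
    - [0.6, 0, 0.8, 0, 0, 0, 1]
    - [0.5, 0.1, 0.75, 0, 0, 0, 1]
    - [0.4, 0.1, 0.6, 0, 0, 0, 1]
    - [0, 0, 0, 0, 0, 0, 1]

```text
clock: 9.28
tool_pos: [0.635, 0.0207, 0.1297]
eef_rot: [0.079, 0.95, -0.025, 0.3]
contact_force: [0.1, -0.8, 0.8]
opening: 0.173
finger_force: 50.0
```

Run:
```python
from h import *
print(origin(),r.get_state()["contact_force"],r.get_state()["moment"])
b=snap("side");crop(b,190,110,100,120,4,"pics/down.png")
a=rows(*at(.006,.021,.0065),6,1)
```

```text
(array([0.07462259, 0.02171204, 0.00763024]), array([-0.04677334, -0.02459565, -0.01543358])) [ 0.10797934 -0.84357738  0.83547617] [0.12313118 0.15482021 0.02907835]
[[0.94,-0.01,-0.64,-0.0,0.0,0.0,1],[0.94,-0.01,-0.64,-0.0,0.0,0.0,1],[0.94,-0.01,-0.64,-0.0,0.0,0.0,1],[0.94,-0.01,-0.64,-0.0,0.0,0.0,1],[0.94,-0.01,-0.64,-0.0,0.0,0.0,1],[0.94,-0.01,-0.64,-0.0,0.0,0.0,1]]
```

View pics/down.png

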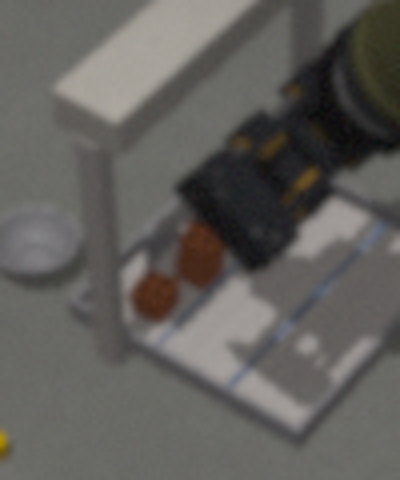

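The rake is down behind the B stack at side crop (200,252) with no contact force. The leaning handle would meet the top brick first, so I'll raise the tips to the upper-brick level and pull that brick off on its own.

Call:
step_arm:
  steps:
    - [-0.5, 0, -0.8, 0, 0, 0, 1]
    - [-1.1, 0, -1.5, 0, 0, 0, 1]
    - [0, 0, 0, 0, 0, 0, 1]
    - [1.2, 0, -0.85, 0, 0, 0, 1]
    - [2.3, 0, -1.6, 0, 0, 0, 1]
    - [2.3, 0, -1.6, 0, 0, 0, 1]
    - [0, 0, 0, 0, 0, 0, 1]
    - [0, 0, 0, 0, 0, 0, 1]

```text
clock: 10.32
tool_pos: [0.5655, 0.0321, 0.1578]
eef_rot: [0.079, 0.95, -0.025, 0.3]
contact_force: [0.1, 0.4, -0.1]
opening: 0.178
finger_force: 50.0
```

```bash
cat >> h.py <<'E'
def bricks(tag,regs=True):
    for n in("top","side"):
        s=snap(n);hsv=cv2.cvtColor(s["pixels"],cv2.COLOR_RGB2HSV)
        m=cv2.inRange(hsv,(0,110,40),(14,255,255));m[:100]=0;m[:,:180]=0;m[:,400:]=0
        k,l,S,C=cv2.connectedComponentsWithStats(m)
        for i in range(1,k):
            if S[i,4]>8: print(n,S[i].tolist(),"tray at z16",np.round(intray(pt(s,*C[i],.016 if n=="side" else .022))[:2]*1000))
E
python3 - <<'E'
from h import *
print(origin(),r.get_state()["contact_force"]);bricks("")
E
```

```text
(array([0.00417218, 0.02142015, 0.03574843]), array([-0.05547629, -0.03030059, -0.05126022])) [ 0.05841893  0.36150269 -0.13026703]
top [287, 179, 3, 7, 16] tray at z16 [-11.  32.]
side [255, 145, 12, 16, 132] tray at z16 [ 54. -87.]
side [224, 161, 28, 29, 245] tray at z16 [52. 20.]
side [251, 180, 10, 11, 82] tray at z16 [-7. 20.]
```

Call:
step_arm:
  steps:
    - [-1.1, 0, 0.75, 0, 0, 0, 1]
    - [0, 0, 0, 0, 0, 0, 1]
    - [0.6, 0, 0.85, 0, 0, 0, 1]
    - [0.6, 0, 0.85, 0, 0, 0, 1]
    - [0.4, 0, 0.6, 0, 0, 0, 1]
    - [0, 0, 0, 0, 0, 0, 1]

```text
clock: 11.18
tool_pos: [0.5772, 0.03, 0.1287]
eef_rot: [0.079, 0.951, -0.025, 0.299]
contact_force: [-0.4, -0.7, -0.6]
opening: 0.176
finger_force: 50.0
```

Run:
```python
from h import *
print(origin(),r.get_state()["contact_force"],r.get_state()["moment"])
```

```text
(array([0.01575769, 0.02124907, 0.00643004]), array([-0.05683688,  0.14203638, -0.00775438])) [-0.42459643 -0.65426881 -0.63295958] [ 0.14908681  0.60065863 -0.01973125]
```

Call:
step_arm:
  steps:
    - [-0.1, 0, -0.15, 0, 0, 0, 1]
    - [0.8, 0, -0.55, 0, 0, 0, 1]
    - [1.05, 0, -0.75, 0, 0, 0, 1]
    - [1.05, 0, -0.75, 0, 0, 0, 1]
    - [1.05, 0, -0.75, 0, 0, 0, 1]
    - [0.8, 0, -0.55, 0, 0, 0, 1]
    - [0.2, 0, -0.15, 0, 0, 0, 1]
    - [0, 0, 0, 0, 0, 0, 1]

```text
clock: 12.18
tool_pos: [0.518, 0.0401, 0.1319]
eef_rot: [0.079, 0.951, -0.025, 0.299]
contact_force: [1.1, 0.2, 0.4]
opening: 0.175
finger_force: 50.0
```

Run:
```python
from h import *
print(origin(),r.get_state()["contact_force"],r.get_state()["moment"]);bricks("")
```

```text
(array([-0.04411879,  0.02152447,  0.00974864]), array([-0.05388873,  0.03031433, -0.01051211])) [1.11945286 0.21897333 0.42266543] [0.13092806 0.5597102  0.04004284]
top [284, 198, 2, 7, 9] tray at z16 [-61.  33.]
side [255, 145, 12, 18, 146] tray at z16 [ 52. -85.]
side [224, 161, 28, 28, 256] tray at z16 [51. 18.]
side [265, 188, 11, 12, 92] tray at z16 [-55.  21.]
```

Call:
step_arm:
  steps:
    - [-1.0, 0, -1.45, 0, 0, 0, 1]
    - [-1.0, 0, -1.45, 0, 0, 0, 1]
    - [-1.6, 0, 1.1, 0, 0, 0, 1]
    - [-2.1, 0, 1.45, 0, 0, 0, 1]
    - [-2.1, 0, 1.45, 0, 0, 0, 1]
    - [-2.1, 0, 1.45, 0, 0, 0, 1]
    - [-1.9, 0, 1.35, 0, 0, 0, 1]
    - [0, 0, 0, 0, 0, 0, 1]

```text
clock: 13.28
tool_pos: [0.6369, 0.0195, 0.1682]
eef_rot: [0.08, 0.95, -0.026, 0.301]
contact_force: [-0.5, 0.1, -1.0]
opening: 0.182
finger_force: 50.0
```

Call:
step_arm:
  steps:
    - [0.7, 0, 1.0, 0, 0, 0, 1]
    - [0.7, 0, 1.0, 0, 0, 0, 1]
    - [0.6, 0, 0.9, 0, 0, 0, 1]
    - [0, 0, 0, 0, 0, 0, 1]

```text
clock: 13.78
tool_pos: [0.6346, 0.0203, 0.1307]
eef_rot: [0.079, 0.951, -0.025, 0.298]
contact_force: [0.0, -0.0, -0.1]
opening: 0.176
finger_force: 50.0
```

Run:
```python
from h import *
print(origin(),r.get_state()["contact_force"],r.get_state()["moment"]);rows(*at(.015,.021,.0085),6,1);bricks("")
```

```text
(array([0.07388432, 0.02116919, 0.00838401]), array([-0.04390628,  0.19274554, -0.00739386])) [ 0.03191114 -0.01523423 -0.07840615] [ 0.15614669  0.51342092 -0.01613562]
[[0.81,-0.01,-0.56,-0.0,-0.0,0.0,1],[0.81,-0.01,-0.56,-0.0,-0.0,0.0,1],[0.81,-0.01,-0.56,-0.0,-0.0,0.0,1],[0.81,-0.01,-0.56,-0.0,-0.0,0.0,1],[0.81,-0.01,-0.56,-0.0,-0.0,0.0,1],[0.81,-0.01,-0.56,-0.0,-0.0,0.0,1]]
side [224, 167, 21, 23, 190] tray at z16 [51. 34.]
side [265, 188, 11, 12, 94] tray at z16 [-56.  21.]
```

Call:
step_arm:
  steps:
    - [0.5, 0, -0.35, 0, 0, 0, 1]
    - [0.8, 0, -0.55, 0, 0, 0, 1]
    - [0.9, 0, -0.65, 0, 0, 0, 1]
    - [0.9, 0, -0.65, 0, 0, 0, 1]
    - [0.9, 0, -0.65, 0, 0, 0, 1]
    - [0.7, 0, -0.5, 0, 0, 0, 1]
    - [0.2, 0, -0.15, 0, 0, 0, 1]
    - [0, 0, 0, 0, 0, 0, 1]

```text
clock: 14.88
tool_pos: [0.5762, 0.0303, 0.133]
eef_rot: [0.079, 0.95, -0.025, 0.299]
contact_force: [-0.0, -0.4, -0.9]
opening: 0.176
finger_force: 50.0
```

Call:
step_arm:
  steps:
    - [-1.1, 0, -1.6, 0, 0, 0, 1]
    - [-1.3, 0, -1.8, 0, 0, 0, 1]
    - [-1.1, 0, -1.6, 0, 0, 0, 1]
    - [0, 0, 0, 0, 0, 0, 1]

```text
clock: 15.38
tool_pos: [0.5772, 0.0304, 0.1956]
eef_rot: [0.079, 0.95, -0.025, 0.301]
contact_force: [0.5, 0.0, -0.9]
opening: 0.177
finger_force: 50.0
```

Run:
```python
from h import *
print(origin(),r.get_state()["contact_force"],r.get_state()["moment"]);bricks("")
a=snap("top");hsv=cv2.cvtColor(a["pixels"],cv2.COLOR_RGB2HSV)
a_=rows(*at(.0,-.067,.065),4,1)
a_=rows(*at(.076,-.067,.065),4,1,*a_)
b=snap("side")
im=np.zeros((480,800,3),np.uint8)
im[:400,:400]=cv2.resize(a["pixels"][130:230,250:350,::-1],(400,400),interpolation=cv2.INTER_CUBIC)
im[:480,400:]=cv2.resize(b["pixels"][110:230,190:290,::-1],(400,480),interpolation=cv2.INTER_CUBIC)
cv2.imwrite("pics/mid.png",im)
```

```text
(array([0.0163137 , 0.02171641, 0.07376157]), array([-0.04903858, -0.17406577, -0.04129701])) [ 0.49988848  0.02705668 -0.93636823] [ 0.15620605  0.55031902 -0.03491546]
side [255, 156, 9, 7, 40] tray at z16 [ 40. -65.]
side [246, 164, 6, 7, 23] tray at z16 [ 44. -21.]
side [224, 179, 10, 11, 81] tray at z16 [53. 59.]
side [248, 178, 11, 11, 89] tray at z16 [ 2. 16.]
side [266, 188, 10, 12, 86] tray at z16 [-56.  20.]
[[0.39,-2.21,-0.08,-0.0,-0.0,0.0,1],[0.39,-2.21,-0.08,-0.0,-0.0,0.0,1],[0.39,-2.21,-0.08,-0.0,-0.0,0.0,1],[0.39,-2.21,-0.08,-0.0,-0.0,0.0,1]]
[[-1.56,-0.0,1.09,0.0,0.0,0.0,1],[-1.56,-0.0,1.09,0.0,0.0,0.0,1],[-1.56,-0.0,1.09,0.0,0.0,0.0,1],[-1.56,-0.0,1.09,0.0,0.0,0.0,1]]
```

View pics/mid.png

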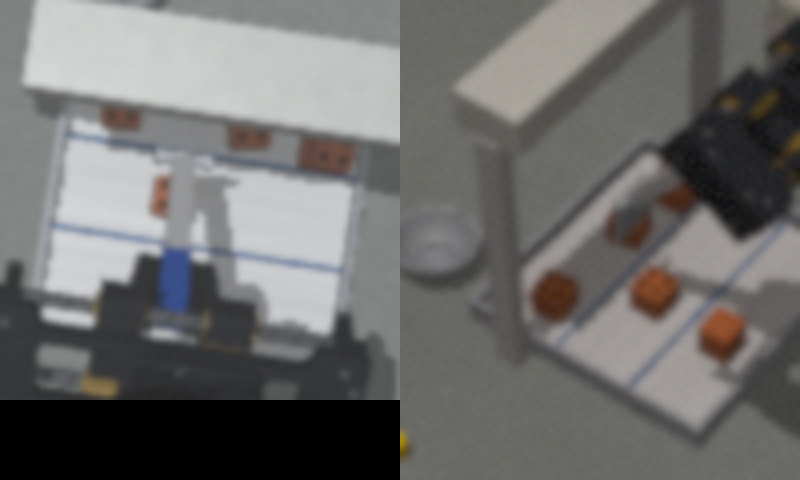

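The picture shows one brick in the near band (side crop 722,335), one in the middle (655,292), singles A and C still in the far band, and D's stack at the right, at top crop (325,155). Column D is next.

Call:
step_arm:
  steps:
    - [0.4, -2.3, -0.1, 0, 0, 0, 1]
    - [0.4, -2.3, -0.1, 0, 0, 0, 1]
    - [0.4, -2.3, -0.1, 0, 0, 0, 1]
    - [0.4, -2.3, 0, 0, 0, 0, 1]
    - [0, 0, 0, 0, 0, 0, 1]
    - [0, 0, 0, 0, 0, 0, 1]

```text
clock: 16.32
tool_pos: [0.5467, -0.057, 0.1871]
eef_rot: [0.079, 0.951, -0.025, 0.299]
contact_force: [0.6, 0.9, -1.0]
opening: 0.179
finger_force: 50.0
```

Run:
```python
from h import *
print(origin(),r.get_state()["contact_force"],r.get_state()["q"]);bricks("")
a_=rows(*at(.076,-.071,.064),5,1)
a_=rows(*at(.076,-.071,.035),3,1,*a_)
a=snap("top");b=snap("side")
t=lambda z,s,C: intray(pt(s,*C,z))
for n,s in(("top",a),("side",b)):
    hsv=cv2.cvtColor(s["pixels"],cv2.COLOR_RGB2HSV);m=cv2.inRange(hsv,(0,110,40),(14,255,255))
    for v in range(150,176): 
        if n=="top": 
            u=np.nonzero(m[v,315:345])[0]
            if len(u): print(v,u.min()+315,u.max()+315, np.round([intray(pt(s,u.min()+314.5,v,.052))[:2],intray(pt(s,u.max()+315.5,v,.052))[:2]],3).tolist())
```

```text
(array([ 0.00023265, -0.06931121,  0.06493374]), array([0.00612355, 0.03934361, 0.04065639])) [ 0.55192134  0.88783622 -0.99749033] [ 0.27843781  0.71285393 -0.52630196  2.39843576  2.40309475  0.69205886
 -1.00493684]
top [290, 176, 7, 7, 29] tray at z16 [-1. 21.]
top [284, 198, 8, 8, 51] tray at z16 [-60.  25.]
side [254, 145, 13, 18, 149] tray at z16 [ 52. -84.]
side [243, 161, 9, 10, 76] tray at z16 [ 53. -24.]
side [224, 179, 10, 11, 84] tray at z16 [53. 59.]
side [248, 178, 11, 11, 83] tray at z16 [ 2. 17.]
side [266, 188, 10, 12, 84] tray at z16 [-56.  20.]
[[-1.22,-0.04,0.89,0.0,-0.0,0.0,1],[-1.22,-0.04,0.89,0.0,-0.0,0.0,1],[-1.22,-0.04,0.89,0.0,-0.0,0.0,1],[-1.22,-0.04,0.89,0.0,-0.0,0.0,1],[-1.22,-0.04,0.89,0.0,-0.0,0.0,1]]
[[0.55,0.0,0.79,0.0,0.0,0.0,1],[0.55,0.0,0.79,0.0,0.0,0.0,1],[0.55,0.0,0.79,0.0,0.0,0.0,1]]
```

Call:
step_arm:
  steps:
    - [-0.8, 0, 0.5, 0, 0, 0, 1]
    - [-1.4, -0.1, 1.0, 0, 0, 0, 1]
    - [-1.4, -0.1, 1.0, 0, 0, 0, 1]
    - [-1.4, 0, 1.0, 0, 0, 0, 1]
    - [-1.1, 0, 0.9, 0, 0, 0, 1]
    - [0, 0, 0, 0, 0, 0, 1]
    - [0.8, 0, 1.2, 0, 0, 0, 1]
    - [0.8, 0, 1.2, 0, 0, 0, 1]

```text
clock: 17.52
tool_pos: [0.6206, -0.0723, 0.1572]
eef_rot: [0.079, 0.951, -0.025, 0.299]
contact_force: [-0.0, -0.7, -0.9]
opening: 0.177
finger_force: 50.0
```

Call:
step_arm:
  steps:
    - [0, 0, 0, 0, 0, 0, 1]
    - [1.2, 0, -0.85, 0, 0, 0, 1]
    - [2.3, 0, -1.6, 0, 0, 0, 1]
    - [2.3, 0, -1.6, 0, 0, 0, 1]
    - [0, 0, 0, 0, 0, 0, 1]
    - [0, 0, 0, 0, 0, 0, 1]

```text
clock: 18.27
tool_pos: [0.5523, -0.0609, 0.158]
eef_rot: [0.079, 0.95, -0.026, 0.3]
contact_force: [0.4, -0.2, -2.1]
opening: 0.176
finger_force: 50.0
```

Run:
```python
from h import *
print(origin(),r.get_state()["contact_force"]);bricks("")
rows(*at(.017,-.071,.035),1,1)
```

```text
(array([ 0.00670785, -0.07249477,  0.03600239]), array([-0.06577997, -0.0856922 , -0.04439937])) [ 0.41529041 -0.21411665 -2.05763357]
top [290, 176, 7, 7, 32] tray at z16 [-1. 21.]
top [324, 184, 5, 7, 34] tray at z16 [ -9. -65.]
top [284, 198, 8, 8, 52] tray at z16 [-59.  25.]
side [255, 152, 10, 11, 81] tray at z16 [ 46. -73.]
side [271, 158, 10, 12, 85] tray at z16 [ -5. -77.]
side [243, 161, 9, 10, 75] tray at z16 [ 53. -24.]
side [224, 179, 10, 11, 82] tray at z16 [53. 59.]
side [248, 178, 11, 11, 84] tray at z16 [ 2. 16.]
side [266, 188, 10, 12, 85] tray at z16 [-56.  20.]
[[-0.8,0.14,0.66,-0.1,0.1,-0.0,1]]
```

Call:
step_arm:
  steps:
    - [-0.9, 0.1, 0.65, 0, 0, 0, 1]
    - [0, 0, 0, 0, 0, 0, 1]
    - [0.6, 0, 0.85, 0, 0, 0, 1]
    - [0.6, 0, 0.85, 0, 0, 0, 1]
    - [0.35, 0, 0.55, 0, 0, 0, 1]
    - [0, 0, 0, 0, 0, 0, 1]

```text
clock: 19.12
tool_pos: [0.5619, -0.0617, 0.1289]
eef_rot: [0.079, 0.951, -0.025, 0.299]
contact_force: [0.4, 0.2, -0.7]
opening: 0.177
finger_force: 50.0
```

Run:
```python
from h import *
print(origin(),r.get_state()["contact_force"]);bricks("")
rows(*at(-.045,-.069,.009),6,1)
```

```text
(array([ 0.01583888, -0.07158513,  0.0066354 ]), array([-0.03049471,  0.12803356, -0.01316995])) [ 0.35112734  0.15429777 -0.72391262]
top [290, 175, 7, 8, 34] tray at z16 [-1. 21.]
top [324, 184, 4, 7, 24] tray at z16 [-10. -64.]
top [284, 198, 8, 8, 51] tray at z16 [-59.  25.]
side [254, 151, 10, 12, 76] tray at z16 [ 47. -72.]
side [270, 158, 11, 12, 87] tray at z16 [ -4. -76.]
side [242, 161, 10, 10, 75] tray at z16 [ 53. -24.]
side [224, 179, 10, 11, 82] tray at z16 [53. 59.]
side [248, 178, 11, 11, 85] tray at z16 [ 2. 17.]
side [266, 188, 10, 11, 81] tray at z16 [-56.  20.]
[[0.83,0.04,-0.6,-0.0,-0.0,0.0,1],[0.83,0.04,-0.6,-0.0,-0.0,0.0,1],[0.83,0.04,-0.6,-0.0,-0.0,0.0,1],[0.83,0.04,-0.6,-0.0,-0.0,0.0,1],[0.83,0.04,-0.61,-0.0,-0.0,0.0,1],[0.83,0.04,-0.61,-0.0,-0.0,0.0,1]]
```

Call:
step_arm:
  steps:
    - [-0.1, 0, -0.15, 0, 0, 0, 1]
    - [0.8, 0, -0.55, 0, 0, 0, 1]
    - [1.05, 0, -0.75, 0, 0, 0, 1]
    - [1.05, 0, -0.75, 0, 0, 0, 1]
    - [1.05, 0, -0.75, 0, 0, 0, 1]
    - [0.8, 0, -0.55, 0, 0, 0, 1]
    - [0.2, 0, -0.15, 0, 0, 0, 1]
    - [0, 0, 0, 0, 0, 0, 1]

```text
clock: 20.23
tool_pos: [0.5025, -0.0515, 0.1322]
eef_rot: [0.079, 0.95, -0.025, 0.3]
contact_force: [0.5, -0.8, -1.4]
opening: 0.174
finger_force: 50.0
```

Call:
step_arm:
  steps:
    - [-1.0, 0, -1.45, 0, 0, 0, 1]
    - [-1.0, 0, -1.45, 0, 0, 0, 1]
    - [-1.6, 0, 1.1, 0, 0, 0, 1]
    - [-2.1, 0, 1.45, 0, 0, 0, 1]
    - [-2.1, 0, 1.45, 0, 0, 0, 1]
    - [-2.1, 0, 1.45, 0, 0, 0, 1]
    - [-2.0, 0, 1.4, 0, 0, 0, 1]
    - [0, 0, 0, 0, 0, 0, 1]

```text
clock: 21.22
tool_pos: [0.6218, -0.0719, 0.1684]
eef_rot: [0.079, 0.95, -0.026, 0.3]
contact_force: [-0.7, 0.2, -0.8]
opening: 0.174
finger_force: 50.0
```

Run:
```python
from h import *
print(origin(),r.get_state()["contact_force"]);bricks("")
a=rows(*at(.076,-.070,.0085),3,1)
```

```text
(array([ 0.07704363, -0.07199663,  0.04639151]), array([-0.09360858, -0.07084207, -0.07544201])) [-0.68457253  0.24003997 -0.75272984]
top [290, 175, 8, 9, 44] tray at z16 [-2. 20.]
top [284, 198, 9, 8, 57] tray at z16 [-59.  24.]
side [255, 151, 10, 11, 82] tray at z16 [ 46. -73.]
side [243, 161, 9, 11, 77] tray at z16 [ 52. -24.]
side [286, 166, 10, 12, 92] tray at z16 [-55. -76.]
side [224, 179, 10, 11, 82] tray at z16 [53. 59.]
side [248, 178, 11, 11, 84] tray at z16 [ 2. 17.]
side [266, 188, 10, 12, 86] tray at z16 [-56.  20.]
[[0.66,0.05,1.04,-0.0,-0.0,0.0,1],[0.66,0.05,1.04,-0.0,-0.0,0.0,1],[0.66,0.05,1.04,-0.0,-0.0,0.0,1]]
```

Call:
step_arm:
  steps:
    - [0.7, 0, 1.05, 0, 0, 0, 1]
    - [0.7, 0, 1.05, 0, 0, 0, 1]
    - [0.6, 0.1, 1.0, 0, 0, 0, 1]
    - [0, 0, 0, 0, 0, 0, 1]

```text
clock: 21.82
tool_pos: [0.6219, -0.0706, 0.1293]
eef_rot: [0.079, 0.951, -0.025, 0.298]
contact_force: [0.4, -0.4, -0.7]
opening: 0.175
finger_force: 50.0
```

Call:
step_arm:
  steps:
    - [0.5, 0, -0.35, 0, 0, 0, 1]
    - [0.8, 0, -0.55, 0, 0, 0, 1]
    - [0.9, 0, -0.65, 0, 0, 0, 1]
    - [0.9, 0, -0.65, 0, 0, 0, 1]
    - [0.9, 0, -0.65, 0, 0, 0, 1]
    - [0.7, 0, -0.5, 0, 0, 0, 1]
    - [0.2, 0, -0.15, 0, 0, 0, 1]
    - [0, 0, 0, 0, 0, 0, 1]

```text
clock: 22.82
tool_pos: [0.5632, -0.0608, 0.1316]
eef_rot: [0.079, 0.95, -0.025, 0.299]
contact_force: [0.9, 0.2, -1.3]
opening: 0.178
finger_force: 50.0
```

Call:
step_arm:
  steps:
    - [-1.1, 0, -1.6, 0, 0, 0, 1]
    - [-1.3, 0, -1.8, 0, 0, 0, 1]
    - [-1.3, 0, -1.8, 0, 0, 0, 1]
    - [-0.9, 0, -1.3, 0, 0, 0, 1]
    - [0, 0, 0, 0, 0, 0, 1]
    - [0, 0, 0, 0, 0, 0, 1]

```text
clock: 23.58
tool_pos: [0.5635, -0.0609, 0.2108]
eef_rot: [0.079, 0.951, -0.025, 0.299]
contact_force: [-0.7, -0.3, -0.8]
opening: 0.179
finger_force: 50.0
```

Run:
```python
from h import *
print(origin(),r.get_state()["contact_force"]);bricks("")
p,q=PARK
a=rows(p+[0,0,.09],q,9,1)
```

```text
(array([ 0.01745577, -0.07059525,  0.0886131 ]), array([-0.05147746,  0.05606249, -0.02172737])) [-0.68758148 -0.25738761 -0.79334827]
top [290, 176, 7, 7, 33] tray at z16 [-1. 21.]
top [324, 180, 8, 8, 46] tray at z16 [  0. -68.]
top [284, 198, 8, 8, 52] tray at z16 [-59.  25.]
top [321, 204, 6, 5, 13] tray at z16 [-56. -63.]
side [267, 157, 11, 12, 90] tray at z16 [  6. -75.]
side [243, 161, 9, 10, 75] tray at z16 [ 53. -24.]
side [286, 166, 10, 12, 89] tray at z16 [-55. -76.]
side [224, 179, 10, 11, 83] tray at z16 [53. 59.]
side [248, 178, 11, 11, 85] tray at z16 [ 2. 17.]
side [266, 188, 10, 11, 84] tray at z16 [-56.  20.]
[[0.84,3.51,-0.7,-0.3,-0.0,-0.5,1],[0.82,3.52,-0.68,-0.3,-0.0,-0.5,1],[0.79,3.53,-0.66,-0.3,-0.0,-0.5,1],[0.76,3.54,-0.64,-0.3,-0.0,-0.5,1],[0.73,3.55,-0.62,-0.3,-0.0,-0.5,1],[0.7,3.56,-0.6,-0.3,-0.0,-0.5,1],[0.67,3.57,-0.58,-0.3,-0.0,-0.5,1],[0.64,3.58,-0.56,-0.3,-0.0,-0.5,1],[0.62,3.58,-0.54,-0.3,-0.0,-0.5,1]]
```

All six bricks are placed two per band: far (53,59) and (53,-24), middle (2,17) and (3,-72), near (-57,22) and (-55,-73) mm. Now the rake goes back.

Call:
step_arm:
  steps:
    - [0.85, 3.5, -0.7, -0.3, 0, -0.5, 1]
    - [0.8, 3.5, -0.7, -0.3, 0, -0.5, 1]
    - [0.8, 3.5, -0.65, -0.3, 0, -0.5, 1]
    - [0.75, 3.5, -0.65, -0.3, 0, -0.5, 1]
    - [0.75, 3.5, -0.6, -0.3, 0, -0.5, 1]
    - [0.7, 3.6, -0.6, -0.3, 0, -0.5, 1]
    - [0.65, 3.6, -0.6, -0.3, 0, -0.5, 1]
    - [0.65, 3.6, -0.55, -0.3, 0, -0.5, 1]

```text
clock: 24.68
tool_pos: [0.5229, 0.231, 0.2166]
eef_rot: [0.039, 0.953, -0.016, 0.299]
contact_force: [0.5, 0.5, -1.5]
opening: 0.178
finger_force: 50.0
```

Call:
step_arm:
  steps:
    - [0.6, 2.5, -0.5, -0.3, 0, -0.5, 1]
    - [0, 0.5, 0, 0, 0, 0, 1]
    - [0, 0, 0, 0, 0, 0, 1]
    - [0, 0, 0, 0, 0, 0, 1]

```text
clock: 25.18
tool_pos: [0.5185, 0.2585, 0.2176]
eef_rot: [0.035, 0.953, -0.016, 0.3]
contact_force: [0.3, -0.2, -1.0]
opening: 0.179
finger_force: 50.0
```

Run:
```python
from h import *
p,q=PARK;st=r.get_state()
print(st["tool_pos"]-p,(q.inv()*R.from_quat(st["eef_rot"])).as_rotvec(degrees=True))
a=rows(p+[0,0,.09],q,1,1)
a=rows(p+[0,0,.02],q,1,1,*a)
# expected vs seen grip position relative to tool: check slip
A=snap("top");B=snap("side")
def blue(s,x,y,w,h):
    hsv=cv2.cvtColor(s["pixels"],cv2.COLOR_RGB2HSV);m=cv2.inRange(hsv,(105,130,50),(130,255,255))[y:y+h,x:x+w]
    v,u=np.nonzero(m); return (u.mean()+x,v.mean()+y) if len(u) else None
print(blue(A,170,170,60,80),blue(B,200,180,90,120))
im=np.zeros((480,800,3),np.uint8)
im[:400,:400]=cv2.resize(A["pixels"][160:240,160:240,::-1],(400,400),interpolation=cv2.INTER_CUBIC)
im[:480,400:]=cv2.resize(B["pixels"][190:286,195:275,::-1],(400,480),interpolation=cv2.INTER_CUBIC)
cv2.imwrite("pics/park.png",im)
for z in(0,.09):
  for n,s in(("top",A),("side",B)): print(z,n,np.round([proj(s,SEAT+[0,0,z]+Rz(RY).apply([0,l,.03])) for l in(-.017,0,.017)],1).tolist())
```

```text
[-0.00014175 -0.00839832  0.08952973] [ 0.38147765  0.10851896 -0.32397498]
[[0.01,0.84,-0.07,-0.4,-0.1,0.3,1]]
[[4.02,0.0,5.73,0.0,0.0,0.0,1]]
(np.float64(182.77235772357724), np.float64(229.3739837398374)) None
0 top [[204.2, 196.1], [197.5, 195.7], [190.8, 195.2]]
0 side [[226.1, 248.5], [222.1, 253.7], [218.1, 258.9]]
0.09 top [[198.0, 194.6], [190.7, 194.1], [183.4, 193.6]]
0.09 side [[224.4, 225.4], [220.1, 230.8], [215.7, 236.2]]
```

View pics/park.png

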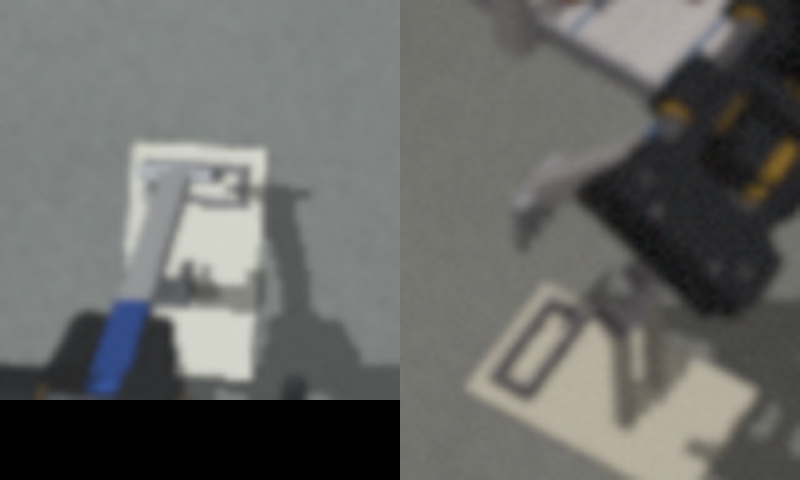

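The head (top crop about 179,170) sits over the pocket apart from the known 8 mm sideways offset, and there's no visible slip. I'll correct that, then lower.

Call:
step_arm:
  steps:
    - [0, 0.8, 0, -0.4, -0.1, 0.3, 1]
    - [0, 0, 0, 0, 0, 0, 1]
    - [0, 0, 0, 0, 0, 0, 1]

```text
clock: 25.65
tool_pos: [0.5187, 0.2685, 0.218]
eef_rot: [0.036, 0.953, -0.011, 0.301]
contact_force: [0.4, -0.3, -1.2]
opening: 0.176
finger_force: 50.0
```

```bash
cat > k.py <<'E'
from h import *
p,q=PARK;st=r.get_state()
print(np.round((st["tool_pos"]-p)*1000,1),(q.inv()*R.from_quat(st["eef_rot"])).as_rotvec(degrees=True),st["contact_force"],st["moment"])
rows(p+[0,0,.02],q,1,1); rows(p,q,1,1)
E
python3 k.py
```

```text
[ 0.1  1.6 89.9] [-0.18121879 -0.00370867 -0.07119208] [ 0.39953237 -0.33676331 -1.17266189] [ 0.05984832  0.57805912 -0.02793543]
[[4.01,-0.17,5.72,0.2,0.0,0.1,1]]
[[5.16,-0.18,7.36,0.2,0.0,0.1,1]]
```

Call:
step_arm:
  steps:
    - [0.8, -0.1, 1.1, 0.2, 0, 0.1, 1]
    - [0.8, 0, 1.15, 0, 0, 0, 1]
    - [0.8, 0, 1.15, 0, 0, 0, 1]
    - [0.8, 0, 1.15, 0, 0, 0, 1]
    - [0.8, -0.1, 1.15, 0, 0, 0, 1]
    - [0, 0, 0, 0, 0, 0, 1]
    - [0, 0, 0, 0, 0, 0, 1]

```text
clock: 26.52
tool_pos: [0.5187, 0.2666, 0.1486]
eef_rot: [0.037, 0.953, -0.012, 0.301]
contact_force: [0.7, -1.2, -1.0]
opening: 0.177
finger_force: 50.0
```

```bash
python3 k.py
```

```text
[ 0.1 -0.3 20.5] [ 0.00606147 -0.01812028  0.03611246] [ 0.67434457 -1.16936157 -0.97160763] [0.14156048 0.51808629 0.02314248]
[[0.04,0.03,0.03,-0.0,0.0,-0.0,1]]
[[1.18,0.03,1.67,-0.0,0.0,-0.0,1]]
```

Call:
step_arm:
  steps:
    - [0.3, 0, 0.4, 0, 0, 0, 1]
    - [0.3, 0, 0.4, 0, 0, 0, 1]
    - [0.25, 0, 0.4, 0, 0, 0, 1]
    - [0.2, 0, 0.3, 0, 0, 0, 1]
    - [0.1, 0, 0.1, 0, 0, 0, 1]
    - [0, 0, 0, 0, 0, 0, 1]
    - [0, 0, 0, 0, 0, 0, 1]

```text
clock: 27.4
tool_pos: [0.5183, 0.2666, 0.1287]
eef_rot: [0.037, 0.953, -0.012, 0.301]
contact_force: [-0.6, -0.2, -0.9]
opening: 0.172
finger_force: 50.0
```

```bash
python3 k.py
```

```text
[-0.3 -0.3  0.6] [ 0.01010041 -0.0067853   0.03269573] [-0.60441353 -0.24049563 -0.8967267 ] [0.12330012 0.56323464 0.04208438]
[[-1.13,0.03,-1.57,-0.0,0.0,-0.0,1]]
[[0.02,0.04,0.06,-0.0,0.0,-0.0,1]]
```

Essentially at the parked pose with no force. I'll release and back off along the tool axis.

Call:
step_arm:
  steps:
    - [0, 0, 0.05, 0, 0, 0, 1]
    - [0, 0, 0, 0, 0, 0, 0.6]
    - [0, 0, 0, 0, 0, 0, 0.4]
    - [0, 0, 0, 0, 0, 0, 0]
    - [0, 0, 0, 0, 0, 0, -0.5]
    - [0, 0, 0, 0, 0, 0, -1]
    - [0, 0, 0, 0, 0, 0, -1]
    - [0, 0, 0, 0, 0, 0, -1]

```text
clock: 28.4
tool_pos: [0.5186, 0.2665, 0.1282]
eef_rot: [0.037, 0.953, -0.012, 0.301]
contact_force: [0.7, -0.3, -0.2]
opening: 0.842
finger_force: 0.0
```

Call:
step_arm:
  steps:
    - [0, 0, -0.8, 0, 0, 0, -1]
    - [0, 0, -1.8, 0, 0, 0, -1]
    - [0, 0, -2.0, 0, 0, 0, -1]
    - [0, 0, -2.0, 0, 0, 0, -1]
    - [0, 0, -2.0, 0, 0, 0, -1]
    - [0, 0, -1.5, 0, 0, 0, -1]
    - [0, 0, 0, 0, 0, 0, -1]
    - [0, 0, 0, 0, 0, 0, -1]

```text
clock: 29.4
tool_pos: [0.4608, 0.271, 0.2111]
eef_rot: [0.037, 0.953, -0.012, 0.301]
contact_force: [0.1, 0.7, -0.9]
opening: 1.006
finger_force: 0.0
```

Run:
```python
from h import *
A=snap("top");B=snap("side")
for s,(x,y,w,h) in((A,(175,180,50,65)),(B,(200,230,75,65))):
    hsv=cv2.cvtColor(s["pixels"],cv2.COLOR_RGB2HSV);m=cv2.inRange(hsv,(105,130,50),(130,255,255))[y:y+h,x:x+w]
    v,u=np.nonzero(m); print(len(u),u.mean()+x,v.mean()+y,cv2.minAreaRect(np.c_[u,v].astype(np.float32))[2])
o=np.array(cv2.imread("pics/top0.png")[:,:,::-1]);d=np.abs(o.astype(int)-A["pixels"]).max(2)
print("head diff",d[185:225,183:215].mean(),d[185:225,183:215].max(),"dish",d[105:133,266:298].mean(),"bottle",d[155:195,382:425].mean(),"cap",d[260:284,288:312].mean(),"heater",d[130:168,256:370].mean(),"ref noise",d[300:340,400:450].mean())
o=np.array(cv2.imread("pics/side0.png")[:,:,::-1]);d=np.abs(o.astype(int)-B["pixels"]).max(2)
print("side head",d[245:275,210:238].mean(),"dish",d[158:182,185:212].mean(),"bottle",d[88:132,280:308].mean())
bricks("")
```

```text
95 188.01052631578946 228.9157894736842 12.994616508483887
113 251.2566371681416 244.32743362831857 71.56504821777344
head diff 12.7625 53 dish 10.191964285714286 bottle 9.134302325581395 cap 5.319444444444445 heater 14.020313942751615 ref noise 9.295
side head 19.71904761904762 dish 17.233024691358025 bottle 16.814123376623378
top [290, 176, 7, 7, 29] tray at z16 [-1. 21.]
top [324, 180, 8, 8, 36] tray at z16 [  1. -68.]
top [284, 198, 8, 7, 50] tray at z16 [-59.  25.]
top [321, 204, 9, 7, 54] tray at z16 [-59. -69.]
side [267, 157, 11, 12, 88] tray at z16 [  6. -74.]
side [243, 161, 9, 10, 76] tray at z16 [ 53. -24.]
side [286, 166, 10, 12, 86] tray at z16 [-55. -76.]
side [224, 179, 10, 11, 83] tray at z16 [53. 59.]
side [248, 178, 11, 11, 85] tray at z16 [ 2. 17.]
side [266, 188, 10, 12, 83] tray at z16 [-56.  20.]
```

```bash
python3 -c "
from plant import r
print(r.finish_job())"
```

```text
the job is handed in; nothing more can be done
None
```

The job is handed in at about 29 s: two bricks lie flat in each of the three bands, the rake is back in its rest within about 2 mm of where it was, and I saw no sign that the heater, bottle, cap or dish was disturbed.

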